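Sweep the case feet through the gate into the feeder slot

TASK

Push the three black case feet, one at a time, across the tray's deck and through the narrow gate so that each drops into the slot behind it. Slide them with the fingertips, never lift a foot off the deck, and wait until each has dropped before the next goes through. Leave the brass standoff, the thumb nut and everything else on the bench where they are.

Things in the scene. Friction and masses are not known exactly. Their poses are not given: they have to be found in the camera images.
- tray: fixed grey and aluminium feeder tray. Origin: underside centre, on the bench; x, y along its sides, z up; gate and slot at its +y side. Flat deck 90 mm above the bench, free for x = -112 to 112 mm, y = -100 to 84 mm. Rims 4 mm thick around it rise 18 mm above the deck; the one at y = 84 to 88 mm is broken by the gate
- gate (a point): middle of the 50 mm wide gate, at deck height on the deck's end (tray x = 0, y = 87, z = 90 mm); axes as the tray's, +y leads out into the slot. Two upright guide strips, 18 mm high, funnel to it: their faces run from its edges (tray x = +-25, y = 84) back at 45 degrees to x = +-52, y = 57 mm. A foot drops once its centre is past the deck's end
- slot (a point): centre of the slot's floor (tray x = 0, y = 117, z = 4 mm). The slot is a deep open-topped pocket that starts at the deck's end, 80 mm (x) by 60 mm (y) inside, its floor 86 mm below the deck, its outer walls as high as the rims
- foot1: one of three identical loose PC case feet: a flat black plastic disc, 32 mm across and 12 mm high, with a grey ring and a small steel bush on its top, about 30 g, lying flat on the tray's deck. Origin: centre of its underside
- foot2: one of three identical loose PC case feet: a flat black plastic disc, 32 mm across and 12 mm high, with a grey ring and a small steel bush on its top, about 30 g, lying flat on the tray's deck. Origin: centre of its underside
- foot3: one of three identical loose PC case feet: a flat black plastic disc, 32 mm across and 12 mm high, with a grey ring and a small steel bush on its top, about 30 g, lying flat on the tray's deck. Origin: centre of its underside
- standoff: loose brass cylinder, 18 mm across and 36 mm high, standing on the deck in one of the corners beside the funnel. To be left alone. Origin: centre of its underside
- thumbnut: loose steel thumb nut, 21 mm across below, 14 mm above, 22 mm high, standing on the deck in the other corner beside the funnel. To be left alone. Origin: centre of its underside
- cooler: loose processor cooler, a drum 94 mm across and 71 mm high with a black fan on top, standing on the bench to the robot's left of the tray. To be left alone. Origin: centre of its underside
- screwdriver: loose screwdriver with a red handle, lying on the bench to the robot's right of the tray, pointing away from the robot. To be left alone. Origin: on its underside, near the middle
Not all that is in view belongs to the job. What is shaped like the foot3 but green, orange or red is not meant.

How it is judged:
By the outcome, as a careful person would: the job done as asked, in the order asked, and still so for the second after the job is handed in, with the robot touching nothing.
It also fails if it takes over 58 s, if anything falls off the work surface, if the arm or the gripper's body presses on something with over 40 N, if the wrist force passes 120 N, or if a joint passes its speed limit or range.

ROBOT

A 6-joint arm with a two-finger parallel gripper is mounted at the origin on the work surface. World frame = base frame: x ahead of the robot, y to its left, z up, the work surface at z = 0. Lengths are in m, angles in rad, forces in N, time in s.
With the tool pointing down it reaches from about 0.35 to 0.975 m from the base axis. Payload 4.9 kg.
Tool frame: the origin (TCP) lies on the centre line of the jaws, within the pads' length; the fingertips stand manip.tcp_to_tips ahead of it and the grasp point (between the pads) is the TCP (manip.tcp_to_tips is the distance from the TCP to the fingertips, in m); y points along the fingers, z is the direction in which the jaws open and shut, and the axes are right-handed (so a half turn about y gives the same grasp; the last joint's range is limited). The gripper opens to 85 mm and grips with 20 to 120 N. Pads are 22 mm wide; open, the fingers measure 114 mm over their backs; the gripper's body (76 mm by 85 mm) begins 54 mm behind the grasp point. The pads swing forward as they close: fully open they stand 13 mm farther back than shut.
Start: joints at [-1.337, 0.053, 1.613, -0, 1.476, -0.119], TCP at [0.216, -0.586, 0.25] pointing down, gripper open.
Joint ranges: [-3.01, 3.01], [-1.01, 2.22], [0.06, 2.58], [-1.02, 4.17], [0.09, 2.62], [-3.14, 3.14]. Speed limits (rad/s): [2.57, 2.57, 3.14, 3.14, 3.14, 3.14].

INTERFACE

Orientations are given as a unit quaternion [w, x, y, z].
In Python, from plant import manip gives the robot as it stands.
- The arm moves only by the tool apply_moves, never from a script. Its argument "moves" is a list of rows, each a list of 7 numbers: the gripper's target within -1 to 1 (shut at 1, half-way at 0, fully open at -1), then the shift along the tool's x, y, z in mm, then the turn, a rotation vector about the tool's x, y, z in degrees. A call has 1 to 20 rows; each row shifts and turns the commanded pose from where the row before left it, along the tool's axes as they then stand; what a row does not reach is not made up. A row lasts 1/10 s, in which the tool goes at most 50 mm and 8.59 degrees, less where a joint would pass 70% of its speed; a pose out of reach is approached as far as the arm can. A call with a gripper value outside its range is refused whole. The fingers move at their own pace and stop on an object; the grip force is fixed at half the most. Time passes only in rows, so rows that do not move let the fingers close. It gives the time, the measured TCP pose, the force and the opening at its end, in the units of the state.
- manip.state(): the state, without advancing time (a new reading comes with each control period).
- manip.grab_frame(name): name is "scene" or "top" or "wrist"; returns the picture (400x640x3 uint8, blue, green, red); there is no depth.
- manip.calibration(name): a dict with "mtx" (3x3 intrinsics, pixels), "distortion" ([k1, k2, p1, p2, k3] as OpenCV has them; the pictures are not rectified), "T" (4x4, takes a point from camera to world coordinates); the wrist camera has in their place "T_tool_cam" (4x4, takes a point from camera to tool coordinates, whose origin is the TCP and whose axes are the tool frame's). Camera axes: x right, y down, z forward; pixel columns grow to the right and rows downward; lengths in m; the calibration is good to about 2 mm. A picture is of the moment at which its call begins: read the wrist's pose just before it. calibration takes no time and is no camera call.
- manip.job_done(): hands the job in, once; it reports no verdict.
The state is a dict: "time": time; "joint_pos": joint angles; "joint_vel": joint speeds; "joint_efforts": joint torques, N m; "tool_pos": TCP position; "tool_rot": TCP orientation; "contact_force": force on the tool from outside, world axes, zero at the start; "ft_torque": the same for the moment, N m; "gripper_width": opening from 0.0 (shut) to 1.0 (fully open).
Only numpy, scipy, OpenCV 4.12 (cv2) and the standard library are available. Lean on these libraries where they do the work, as an engineer would, in place of code of your own. Each camera call takes 0.05 s, during which the arm holds its last target. There are 200 camera calls.

## Working session

There is one attempt and no reset: what is moved stays moved. The work goes in short steps, Python scripts to look and compute and a tool call to move; the robot and the scene stay as the last step left them, time stands still between calls to the robot, and variables do not carry over. Pictures are saved under pics/ and viewed, about 8 in all and at most 12, crops included, and the job is handed in when it is done.

Besides the shell and the picture viewer there is one more tool, called as name([rows], argument=value, ...), one row to a line, values as JSON. apply_moves: Moves the arm, as the interface text tells. Its arguments: {"type":"object","properties":{"moves":{"type":"array","items":{"type":"array","items":{"type":"number"}}}},"required":["moves"]}

```bash
mkdir -p pics; ls
python3 - <<'E'
from plant import manip
import cv2
s=manip.state(); print(s['time'],s['tool_pos'],s['tool_rot'],s['gripper_width'],manip.tcp_to_tips)
for n in ("top","scene"):
    im=manip.grab_frame(n); cv2.imwrite(f"pics/{n}0.png",im)
    c=manip.calibration(n); print(n,c)
print(manip.calibration("wrist"))
E
```

```text
pics
0.0 [ 0.21579212 -0.58593862  0.24906758] [ 0.12403301 -0.12411498  0.69686381 -0.69540788] 1.0005892700049785 0.019
top {'mtx': array([[399.40166521,   0.        , 315.89461815],
       [  0.        , 399.40166521, 198.17040331],
       [  0.        ,   0.        ,   1.        ]]), 'distortion': array([0.02980633, 0.        , 0.        , 0.        , 0.        ]), 'T': array([[ 0.02264844, -0.98225603,  0.18617236,  0.31975906],
       [-0.9993836 , -0.02724048, -0.02214423,  0.00513621],
       [ 0.02682273, -0.18555608, -0.98226752,  0.99889348],
       [ 0.        ,  0.        ,  0.        ,  1.        ]])}
scene {'mtx': array([[487.14139712,   0.        , 324.16641367],
       [  0.        , 487.14139712, 198.77999383],
       [  0.        ,   0.        ,   1.        ]]), 'distortion': array([-0.08047449,  0.        ,  0.        ,  0.        ,  0.        ]), 'T': array([[ 0.07795043,  0.83643923, -0.54248792,  1.16564355],
       [ 0.99693034, -0.06939463,  0.03625291, -0.02738159],
       [-0.00732239, -0.5436486 , -0.83928099,  1.10305005],
       [ 0.        ,  0.        ,  0.        ,  1.        ]])}
{'mtx': array([[322.72489703,   0.        , 320.72555297],
       [  0.        , 322.72489703, 200.58016254],
       [  0.        ,   0.        ,   1.        ]]), 'distortion': array([0.00783747, 0.        , 0.        , 0.        , 0.        ]), 'T_tool_cam': array([[ 5.95562596e-04,  9.64064484e-01,  2.65667678e-01,
        -6.70730244e-02],
       [-3.72922701e-04, -2.65667492e-01,  9.64064647e-01,
        -1.24334929e-01],
       [ 9.99999753e-01, -6.73234352e-04,  2.01299910e-04,
        -7.67016560e-04],
       [ 0.00000000e+00,  0.00000000e+00,  0.00000000e+00,
         1.00000000e+00]])}
```

View pics/top0.png

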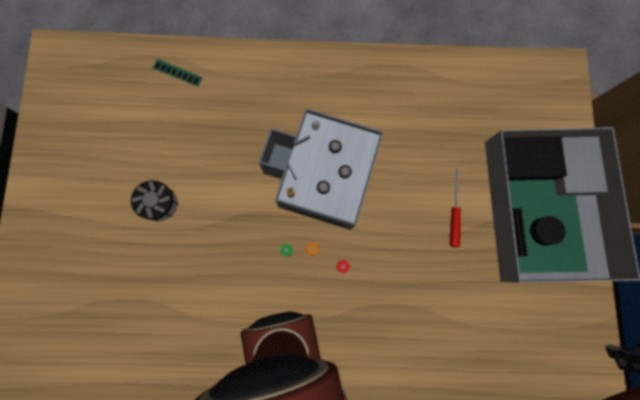

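View pics/scene0.png

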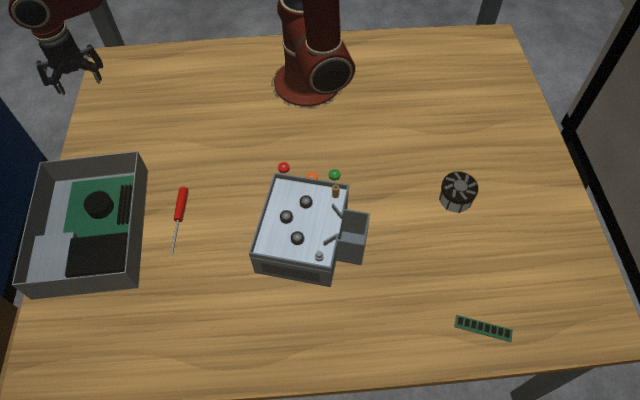

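Top picture: the tray deck spans pixels (277..381, 110..227) with the slot at (277,155). Black feet are at (335,146), (344,171) and (323,187). The standoff is at (291,191) and the thumb nut at (315,126).

Lookalikes to reject: green ring (286,250), orange (312,249), red (343,267), and the black disc in the case (547,230). I'll check the choice in a close crop.

```bash
python3 - <<'E'
import cv2
im=cv2.imread("pics/top0.png")[100:235,250:390]
cv2.imwrite("pics/crop0.png",cv2.resize(im,None,fx=4.4,fy=4.4,interpolation=cv2.INTER_CUBIC))
E
cat > h.py <<'E'
import numpy as np, cv2
from plant import manip
def pix2world(name,px,z):
    c=manip.calibration(name); p=cv2.undistortPoints(np.array(px,float).reshape(-1,1,2),c['mtx'],c['distortion'])[:,0]
    d=np.c_[p,np.ones(len(p))]@c['T'][:3,:3].T; o=c['T'][:3,3]
    return o+d*((np.asarray(z)-o[2])/d[:,2])[:,None]
def proj(name,P):
    c=manip.calibration(name); T=np.linalg.inv(c['T'])
    return cv2.projectPoints(np.array(P,float),cv2.Rodrigues(T[:3,:3])[0],T[:3,3],c['mtx'],c['distortion'])[0][:,0]
E
```

```text
(no output)
```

View pics/crop0.png

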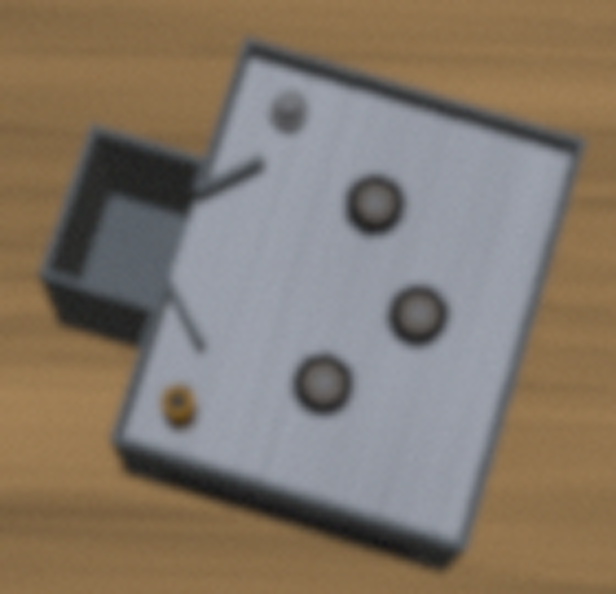

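```bash
cat >> h.py <<'E'
def fit(A,B): # 2D rigid A->B
    a,b=A-A.mean(0),B-B.mean(0); th=np.arctan2((a[:,0]*b[:,1]-a[:,1]*b[:,0]).sum(),(a*b).sum())
    R=np.array([[np.cos(th),-np.sin(th)],[np.sin(th),np.cos(th)]]); t=B.mean(0)-R@A.mean(0)
    return th,R,t,np.abs(A@R.T+t-B).max()
E
python3 - <<'E'
from h import *
cr=lambda u:np.array(u)/4.4+[250,100]
W=pix2world("top",cr([(248,42),(581,143),(458,548),(118,441)]),[.108]*4)[:,:2]
A=np.array([[116,88],[116,-104],[-116,-104],[-116,88]])/1e3
th,R,t,e=fit(A,W); print(th,np.degrees(th),t,e)
F=pix2world("top",cr([(375,205),(418,316),(323,384)]),[.102]*3)[:,:2]
print("feet",F,"tray",((F-t)@R*1e3).round(1))
O=pix2world("top",cr([(289,105),(179,395)]),[.112,.126])[:,:2]; print("nut/standoff",((O-t)@R*1e3).round(1))
# scene cross check: project
P=[[*(R@p+t),z] for p,z in [((.116,.088),.108),((.116,-.104),.108),((-.116,-.104),.108),((-.116,.088),.108)]]+[[*f,.102] for f in F]
print(proj("scene",P).round(1))
E
```

```text
-0.2791563423393321 -15.994480240352901 [ 0.56803464 -0.03813462] 0.005089487363471257
feet [[ 0.61407503 -0.05763109]
 [ 0.55379717 -0.08116838]
 [ 0.51572061 -0.03178189]] tray [[ 49.6  -6.1]
 [ -1.8 -45.3]
 [-52.   -8.3]]
nut/standoff [[ 85.3  53.4]
 [-84.9  59.1]]
[[330.  266.7]
 [247.5 251.5]
 [273.3 170.9]
 [348.1 183. ]
 [296.  235.1]
 [285.1 213.8]
 [304.7 199.1]]
```

```bash
cat >> h.py <<'E'
from scipy.spatial.transform import Rotation as Ro
def pose(s=None):
    s=s or manip.state(); q=s['tool_rot']; return np.array(s['tool_pos']),Ro.from_quat([q[1],q[2],q[3],q[0]])
def Rtool(yaw): # tool y down, tool x horizontal at world yaw
    x=np.array([np.cos(yaw),np.sin(yaw),0]); y=np.array([0,0,-1.]); return Ro.from_matrix(np.c_[x,y,np.cross(x,y)])
def rows(p,R,p2,R2,n):
    """n equal rows (shift in tool axes then turn), straight line"""
    d=(R.inv()*R2).as_rotvec()/n; out=[]
    for i in range(n):
        out.append(np.r_[R.inv().apply((p2-p)/n)*1e3,np.degrees(d)].round(1)); R=R*Ro.from_rotvec(d)
    return np.array(out)
E
python3 - <<'E'
from h import *
np.set_printoptions(suppress=True)
p,R=pose(); print(R.as_matrix().round(3)); print(manip.state()['joint_pos'])
x=R.as_matrix()[:,0]; print("yaw",np.degrees(np.arctan2(x[1],x[0])))
# tray +y world yaw = 90-16=74
for yaw in (74,-106):
  R2=Rtool(np.radians(yaw)); print(yaw,np.degrees((R.inv()*R2).as_rotvec()).round(1))
# above tray start, disc x=0 lane, tcp 25+15mm behind middle foot, high
th=-.27916;t=np.array([.568,-.0381]);Rm=np.array([[np.cos(th),-np.sin(th)],[np.sin(th),np.cos(th)]])
p2=np.r_[Rm@[-.002,-.075]+t,.27]; print(p2)
for n in (12,14): print(rows(p,R,p2,Rtool(np.radians(74)),n).tolist())
E
```

```text
[[-0.938 -0.     0.346]
 [-0.346  0.002 -0.938]
 [-0.    -1.    -0.002]]
[-1.33700539  0.05330403  1.61418242 -0.00000057  1.47603394 -0.11901638]
yaw -159.78563903544696
74 [  0.1 126.2   0.1]
-106 [  0.1 -53.8  -0.1]
[ 0.54541131 -0.10964545  0.27      ]
[[-39.5, -1.7, -27.8, 0.0, 10.5, 0.0], [-33.8, -1.7, -34.5, 0.0, 10.5, 0.0], [-26.9, -1.7, -40.1, 0.0, 10.5, 0.0], [-19.1, -1.7, -44.3, 0.0, 10.5, 0.0], [-10.7, -1.7, -47.1, 0.0, 10.5, 0.0], [-1.9, -1.7, -48.2, 0.0, 10.5, 0.0], [6.9, -1.7, -47.8, 0.0, 10.5, 0.0], [15.5, -1.7, -45.7, 0.0, 10.5, 0.0], [23.6, -1.7, -42.1, 0.0, 10.5, 0.0], [30.9, -1.7, -37.1, 0.0, 10.5, 0.0], [37.1, -1.7, -30.8, 0.0, 10.5, 0.0], [42.1, -1.7, -23.5, 0.0, 10.5, 0.0]]
[[-33.8, -1.4, -23.8, 0.0, 9.0, 0.0], [-29.7, -1.4, -28.8, 0.0, 9.0, 0.0], [-24.8, -1.4, -33.1, 0.0, 9.0, 0.0], [-19.3, -1.4, -36.6, 0.0, 9.0, 0.0], [-13.4, -1.4, -39.2, 0.0, 9.0, 0.0], [-7.1, -1.4, -40.8, 0.0, 9.0, 0.0], [-0.6, -1.4, -41.4, 0.0, 9.0, 0.0], [5.9, -1.4, -41.0, 0.0, 9.0, 0.0], [12.3, -1.4, -39.5, 0.0, 9.0, 0.0], [18.3, -1.5, -37.1, 0.0, 9.0, 0.0], [23.9, -1.5, -33.8, 0.0, 9.0, 0.0], [28.9, -1.5, -29.6, 0.0, 9.0, 0.0], [33.2, -1.5, -24.7, 0.0, 9.0, 0.0], [36.6, -1.5, -19.2, 0.0, 9.0, 0.0]]
```

Run:
```python
from h import *
p,R=pose(); p2=np.array([.545,-.110,.27])
print(rows(p,R,p2,Rtool(np.radians(-106)),13).tolist())
```

```text
[[-36.4, -1.5, -25.6, 0.0, -4.1, -0.0], [-38.2, -1.6, -22.9, 0.0, -4.1, -0.0], [-39.7, -1.6, -20.1, 0.0, -4.1, -0.0], [-41.1, -1.6, -17.2, 0.0, -4.1, -0.0], [-42.2, -1.6, -14.2, 0.0, -4.1, -0.0], [-43.1, -1.6, -11.1, 0.0, -4.1, -0.0], [-43.8, -1.6, -8.0, 0.0, -4.1, -0.0], [-44.3, -1.6, -4.8, 0.0, -4.1, -0.0], [-44.5, -1.6, -1.6, 0.0, -4.1, -0.0], [-44.5, -1.6, 1.6, 0.0, -4.1, -0.0], [-44.3, -1.6, 4.8, 0.0, -4.1, -0.0], [-43.8, -1.6, 8.0, 0.0, -4.1, -0.0], [-43.1, -1.6, 11.2, 0.0, -4.1, -0.0]]
```

apply_moves([
  [0.62, -36.4, -1.5, -25.6, 0, -4.1, 0],
  [0.62, -38.2, -1.6, -22.9, 0, -4.1, 0],
  [0.62, -39.7, -1.6, -20.1, 0, -4.1, 0],
  [0.62, -41.1, -1.6, -17.2, 0, -4.1, 0],
  [0.62, -42.2, -1.6, -14.2, 0, -4.1, 0],
  [0.62, -43.1, -1.6, -11.1, 0, -4.1, 0],
  [0.62, -43.8, -1.6, -8, 0, -4.1, 0],
  [0.62, -44.3, -1.6, -4.8, 0, -4.1, 0],
  [0.62, -44.5, -1.6, -1.6, 0, -4.1, 0],
  [0.62, -44.5, -1.6, 1.6, 0, -4.1, 0],
  [0.62, -44.3, -1.6, 4.8, 0, -4.1, 0],
  [0.62, -43.8, -1.6, 8, 0, -4.1, 0],
  [0.62, -43.1, -1.6, 11.2, 0, -4.1, 0],
  [0.62, 0, 0, 0, 0, 0, 0],
])

```text
time: 1.5
tool_pos: [0.5486, -0.1075, 0.2706]
tool_rot: [0.425, -0.425, 0.565, -0.565]
contact_force: [-0.4, -0.4, 0.3]
gripper_width: 0.19
```

```bash
cat >> h.py <<'E'
def wcal():
    p,R=pose(); c=manip.calibration("wrist"); T=np.eye(4); T[:3,:3]=R.as_matrix(); T[:3,3]=p
    return c,T@c['T_tool_cam']
def wpix(px,z,c,T):
    q=cv2.undistortPoints(np.array(px,float).reshape(-1,1,2),c['mtx'],c['distortion'])[:,0]
    d=np.c_[q,np.ones(len(q))]@T[:3,:3].T; o=T[:3,3]; return (o+d*((np.asarray(z)-o[2])/d[:,2])[:,None])[:,:2]
E
python3 - <<'E'
from h import *
import pickle
s=manip.state(); print(s['time'],s['tool_pos'],s['gripper_width'],manip.tcp_to_tips, s['contact_force'])
c,T=wcal(); im=manip.grab_frame("wrist"); cv2.imwrite("pics/w1.png",im); pickle.dump((c,T),open("w1.pkl","wb"))
E
```

```text
1.5 [ 0.54858772 -0.10752031  0.27062331] 0.19028287871135718 0.019 [-0.38583147 -0.35194092  0.29373267]
```

View pics/w1.png

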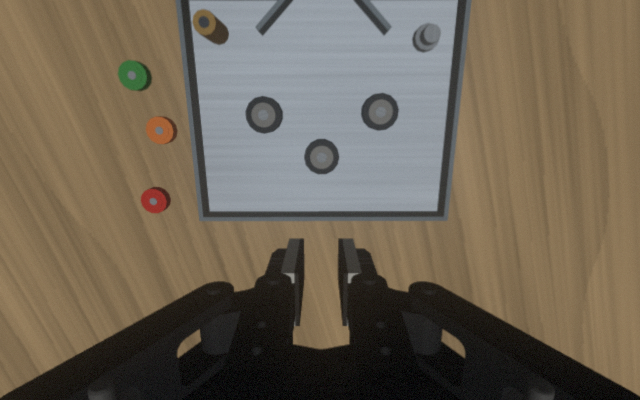

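Wrist view: the gate is at the top. The feet are at (264,115), (380,112) and (322,157), the strip ends at about (262,32) and (387,32), the rear rim corners at (203,218) and (447,218), and the fingertips at (293,240) and (347,240).

Run:
```python
from h import *
import pickle
np.set_printoptions(suppress=True)
c,T=pickle.load(open("w1.pkl","rb")); im=cv2.imread("pics/w1.png")
W=wpix([(203,217),(447,217),(262,32),(387,32)],[.108]*4,c,T)
A=np.array([[-116,-104],[116,-104],[-54,57],[54,57]])/1e3
th,R,t,e=fit(A,W); print("tray",np.degrees(th),t,e, ((A@R.T+t-W)*1e3).round(1).tolist())
g=im.max(2); m=((g<110)*255).astype(np.uint8)
px=[]
for u,v in [(264,115),(380,112),(322,157)]:
    r=im[v-26:v+26,u-26:u+26]; mk=(r.max(2)<110).astype(np.uint8)
    hull=cv2.convexHull(cv2.findNonZero(mk)); 
    n,l,st,ce=cv2.connectedComponentsWithStats(mk); k=1+np.argmax(st[1:,4])
    x,y,w,h,_=st[k]; px.append((x+w/2-.5+u-26,y+h/2-.5+v-26)); print(px[-1],w,h)
F=wpix(px,[.0975]*3,c,T); Tr=(F-t)@R*1e3
print("feet world",F.round(4).tolist(),"tray",Tr.round(1).tolist())
N=wpix([(204,22),(428,34)],[.126,.112],c,T); print(((N-t)@R*1e3).round(1))
p,Rt=pose(); Tc=np.linalg.inv(c['T_tool_cam'])
P=np.array([[-.011,.019,.008],[.011,.019,.008],[-.011,.019,-.008],[0,0,0]])
print(cv2.projectPoints(P,cv2.Rodrigues(Tc[:3,:3])[0],Tc[:3,3],c['mtx'],c['distortion'])[0][:,0].round(0).tolist())
cv2.imwrite("pics/tips.png",cv2.resize(im[220:340,250:400],None,fx=4,fy=4))
```

```text
tray -15.964820933685699 [ 0.57203342 -0.03647259] 0.004418425085156774 [[-2.9, -1.7], [1.2, -2.3], [-2.7, 2.9], [4.4, 1.2]]
(np.float64(264.0), np.float64(114.5)) 37 38
(np.float64(379.5), np.float64(111.0)) 38 37
(np.float64(321.0), np.float64(156.0)) 35 35
feet world [[0.5176, -0.0305], [0.6171, -0.0561], [0.5561, -0.08]] tray [[-54.0, -9.2], [48.7, -6.5], [-3.3, -46.2]]
[[-90.6  57.9]
 [ 82.   52.2]]
[[339.0, 235.0], [338.0, 277.0], [305.0, 235.0], [322.0, 276.0]]
```

View pics/tips.png

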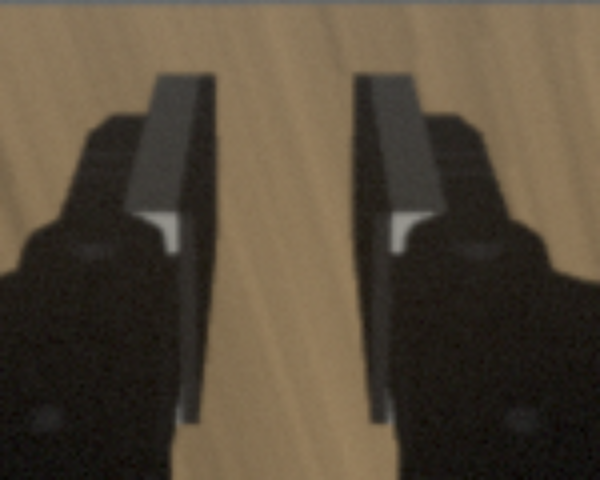

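```bash
cat >> h.py <<'E'
TH=np.radians(-15.97); TR=np.array([[np.cos(TH),-np.sin(TH)],[np.sin(TH),np.cos(TH)]]); TT=np.array([.572,-.0365])
def t2w(x,y,z): return np.r_[TR@[x/1e3,y/1e3]+TT,z]
def yaw(deg): # push direction = tray +y rotated by deg CCW; tool x opposite
    return Rtool(TH+np.radians(deg-90))
def w2t(p): return (np.asarray(p)[:2]-TT)@TR*1e3
def path(segs,p=None,R=None):
    """segs: (x,y,z,deg,n) TCP tray mm"""
    if p is None: p,R=pose()
    out=[]
    for x,y,z,d,n in segs:
        p2,R2=t2w(x,y,z),yaw(d); out.append((n,rows(p,R,p2,R2,n))); p,R=p2,R2
    for n,r in out:
        print(n,"rows:", r[0].tolist() if np.ptp(r,axis=0).max()<.3 else r.tolist())
def where():
    s=manip.state(); p,R=pose(s); x=R.as_matrix()[:,0]
    print("t",s['time'],"tcp tray",w2t(p).round(1),"z",round(p[2],4),"deg",round(np.degrees(np.arctan2(x[1],x[0])-TH)+90,1),"F",np.round(s['contact_force'],1),"w",round(s['gripper_width'],3))
E
python3 -c "
from h import *
where(); path([(-3,-79,.15,0,5),(-3,-79,.113,0,4)])"
```

```text
t 1.55 tcp tray [ -3.4 -76.9] z 0.2704 deg -0.3 F [ 0.1 -0.3 -0.5] w 0.194
5 rows: [0.4, 24.1, 0.1, 0.0, -0.1, 0.0]
4 rows: [0.0, 9.2, 0.0, 0.0, 0.0, 0.0]
```

apply_moves([
  [0.62, 0.4, 24.1, 0.1, 0, -0.1, 0],
  [0.62, 0.4, 24.1, 0.1, 0, -0.1, 0],
  [0.62, 0.4, 24.1, 0.1, 0, 0, 0],
  [0.62, 0.4, 24.1, 0.1, 0, 0, 0],
  [0.62, 0.4, 24.1, 0.1, 0, 0, 0],
  [0.62, 0, 9, 0, 0, 0, 0],
  [0.62, 0, 9, 0, 0, 0, 0],
  [0.62, 0, 9, 0, 0, 0, 0],
  [0.62, 0, 9, 0, 0, 0, 0],
  [0.62, 0, 0, 0, 0, 0, 0],
])

```text
time: 2.55
tool_pos: [0.5463, -0.1135, 0.1135]
tool_rot: [0.424, -0.424, 0.566, -0.565]
contact_force: [-0.5, -0.2, -0.1]
gripper_width: 0.19
```

```bash
python3 -c "
from h import *
import pickle
where()
c,T=wcal(); im=manip.grab_frame('wrist'); cv2.imwrite('pics/w2.png',im); pickle.dump((c,T),open('w2.pkl','wb'))"
```

```text
t 2.55 tcp tray [ -3.6 -81.1] z 0.1135 deg -0.3 F [-0.5 -0.2 -0.1] w 0.19
```

View pics/w2.png

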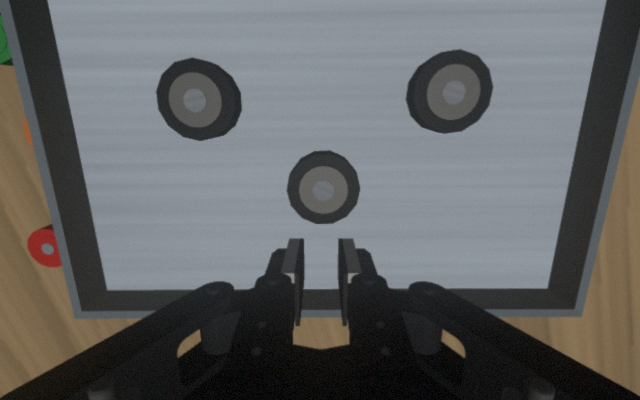

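The foot ahead is at (323,188), centred on the fingertips (midpoint 321) and about 15 px ahead of them. The rear inner deck corners are at (107,290) and (555,289).

```bash
python3 -c "
from h import *
import pickle
c,T=pickle.load(open('w2.pkl','rb'))
W=wpix([(107,290),(555,289)],[.09]*2,c,T)
A=np.array([[-112,-100],[112,-100]])/1e3
th,R,t,e=fit(A,W); print(np.degrees(th),t,e)
print('feet',[w2t(w).round(1).tolist() for w in wpix([(195,100),(454,92),(323,190)],[.102]*3,c,T)], 'corners',[w2t(w).round(1).tolist() for w in W])
path([(0,20,.113,0,12)]);path([(-1,45,.113,0,12)])
"
```

```text
-16.103967951903094 [ 0.5725468  -0.03812336] 0.0025243637923344497
feet [[-54.1, -8.7], [49.5, -6.3], [-2.9, -46.1]] corners [[-113.9, -101.1], [115.4, -101.7]]
12 rows: [-8.4, 0.1, 0.2, 0.0, -0.0, -0.0]
12 rows: [-10.5, 0.1, 0.1, 0.0, -0.0, -0.0]
```

apply_moves([
  [0.62, -5, 0, 0.2, 0, 0, 0],
  [0.62, -7, 0, 0.2, 0, 0, 0],
  [0.62, -8, 0, 0.3, 0, 0, 0],
  [0.62, -8, 0, 0.3, 0, 0, 0],
  [0.62, -8, 0, 0.3, 0, 0, 0],
  [0.62, -8, 0, 0.3, 0, 0, 0],
  [0.62, -8, 0, 0.3, 0, 0, 0],
  [0.62, -8, 0, 0.3, 0, 0, 0],
  [0.62, -8, 0, 0.3, 0, 0, 0],
  [0.62, -8, 0, 0.3, 0, 0, 0],
  [0.62, -8, 0, 0.3, 0, 0, 0],
  [0.62, -8, 0, 0.2, 0, 0, 0],
  [0.62, -6, 0, 0, 0, 0, 0],
  [0.62, -3, 0, 0, 0, 0, 0],
  [0.62, 0, 0, 0, 0, 0, 0],
])

```text
time: 4.1
tool_pos: [0.5783, -0.017, 0.1143]
tool_rot: [0.424, -0.424, 0.566, -0.566]
contact_force: [-0.9, -0.0, 0.1]
gripper_width: 0.193
```

```bash
python3 -c "
from h import *
import pickle
where()
c,T=wcal(); im=manip.grab_frame('wrist'); cv2.imwrite('pics/w3.png',im); pickle.dump((c,T),open('w3.pkl','wb'))
path([(0,42,.113,0,3),(0,68,.113,0,6)])"
```

```text
t 4.1 tcp tray [ 0.7 20.5] z 0.1143 deg -0.3 F [-0.9 -0.   0.1] w 0.193
3 rows: [-7.3, 0.4, -0.3, 0.0, -0.1, -0.0]
6 rows: [-4.3, 0.0, 0.0, 0.0, 0.0, 0.0]
```

View pics/w3.png

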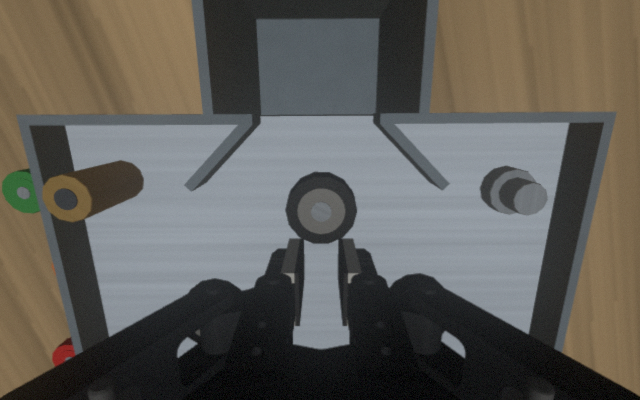

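The foot is cradled at (321,210). The gate edges at the deck's end are at about (258,117) and (376,117), so the lane is almost central. I'll compute the exact offset.

```bash
python3 -c "
from h import *
import pickle
c,T=pickle.load(open('w3.pkl','rb'))
print([w2t(w).round(1).tolist() for w in wpix([(258,116),(376,116),(321,212),(250,119),(382,118),(187,188),(447,187)],[.09,.09,.102,.108,.108,.108,.108],c,T)])
"
```

```text
[[-27.3, 86.4], [25.2, 86.1], [0.5, 45.2], [-27.2, 85.5], [24.6, 85.6], [-55.1, 57.8], [52.8, 57.7]]
```

apply_moves([
  [0.62, -4, 0.3, -0.3, 0, 0, 0],
  [0.62, -6, 0.3, -0.3, 0, 0, 0],
  [0.62, -6, 0.3, -0.3, 0, 0, 0],
  [0.62, -6, 0, -0.3, 0, 0, 0],
  [0.62, -6, 0, -0.3, 0, 0, 0],
  [0.62, -6, 0, -0.2, 0, 0, 0],
  [0.62, -5, 0, 0, 0, 0, 0],
  [0.62, -4, 0, 0, 0, 0, 0],
  [0.62, -3, 0, 0, 0, 0, 0],
  [0.62, -1, 0, 0, 0, 0, 0],
  [0.62, 0, 0, 0, 0, 0, 0],
  [0.62, 0, 0, 0, 0, 0, 0],
])

```text
time: 5.35
tool_pos: [0.5897, 0.028, 0.1134]
tool_rot: [0.424, -0.424, 0.566, -0.566]
contact_force: [0.2, 0.1, 0.4]
gripper_width: 0.19
```

```bash
python3 -c "
from h import *
where()
im=manip.grab_frame('wrist'); cv2.imwrite('pics/w4.png',im)
path([(0,40,.113,0,2),(0,40,.16,0,2),(72,-32,.16,45,10),(74,-34,.113,45,3)])"
```

```text
t 5.35 tcp tray [-0.7 66.9] z 0.1134 deg -0.3 F [0.2 0.1 0.4] w 0.19
2 rows: [13.4, 0.2, 0.4, 0.0, -0.2, -0.0]
2 rows: [0.0, -23.5, 0.0, 0.0, 0.0, 0.0]
10 rows: [[7.2, 0.0, 7.2, -0.0, -4.5, -0.0], [7.7, 0.0, 6.6, -0.0, -4.5, -0.0], [8.2, 0.0, 6.0, -0.0, -4.5, -0.0], [8.7, 0.0, 5.3, -0.0, -4.5, -0.0], [9.1, 0.0, 4.6, -0.0, -4.5, -0.0], [9.4, 0.0, 3.9, -0.0, -4.5, -0.0], [9.7, 0.0, 3.1, -0.0, -4.5, -0.0], [9.9, 0.0, 2.4, -0.0, -4.5, -0.0], [10.1, 0.0, 1.6, -0.0, -4.5, -0.0], [10.2, 0.0, 0.8, -0.0, -4.5, -0.0]]
3 rows: [0.9, 15.7, -0.0, 0.0, 0.0, 0.0]
```

View pics/w4.png

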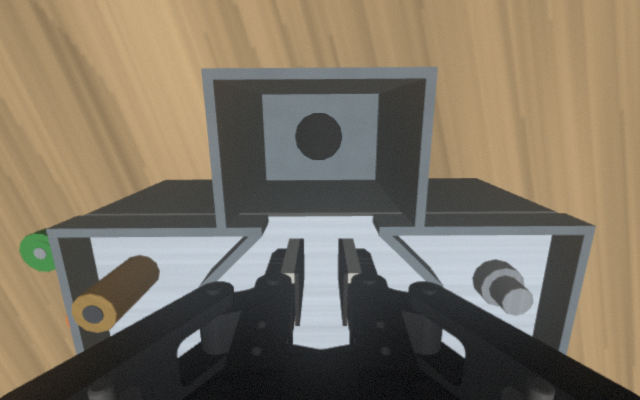

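Foot 1 has dropped: it lies on the slot floor at (319,136), and the standoff (95,312) and nut (505,285) haven't moved. Next is the foot at tray (49.5, -6.3).

```bash
python3 -c "
from h import *
path([(-1,40,.113,0,2),(-1,40,.16,0,2),(73,-30,.16,45,10),(73,-30,.113,45,4)])
p=t2w(73,-30,.113);path([(-.5+17.7,43.7-17.7,.113,45,11)],p,yaw(45))"
```

```text
2 rows: [13.4, 0.2, -0.1, 0.0, -0.2, -0.0]
2 rows: [0.0, -23.5, 0.0, 0.0, 0.0, 0.0]
10 rows: [[7.0, 0.0, 7.4, -0.0, -4.5, -0.0], [7.6, 0.0, 6.8, -0.0, -4.5, -0.0], [8.1, 0.0, 6.2, -0.0, -4.5, -0.0], [8.5, 0.0, 5.6, -0.0, -4.5, -0.0], [8.9, 0.0, 4.9, -0.0, -4.5, -0.0], [9.3, 0.0, 4.2, -0.0, -4.5, -0.0], [9.6, 0.0, 3.4, -0.0, -4.5, -0.0], [9.8, 0.0, 2.7, -0.0, -4.5, -0.0], [10.0, 0.0, 1.9, -0.0, -4.5, -0.0], [10.1, 0.0, 1.1, -0.0, -4.5, -0.0]]
4 rows: [0.0, 11.7, -0.0, 0.0, 0.0, 0.0]
11 rows: [-7.2, 0.0, 0.0, 0.0, 0.0, 0.0]
```

apply_moves([
  [0.62, 13, 0, 0, 0, -0.2, 0],
  [0.62, 13, 0, 0, 0, 0, 0],
  [0.62, 0, -23.5, 0, 0, 0, 0],
  [0.62, 0, -23.5, 0, 0, 0, 0],
  [0.62, 7, 0, 7.4, 0, -4.5, 0],
  [0.62, 7.6, 0, 6.8, 0, -4.5, 0],
  [0.62, 8.1, 0, 6.2, 0, -4.5, 0],
  [0.62, 8.5, 0, 5.6, 0, -4.5, 0],
  [0.62, 8.9, 0, 4.9, 0, -4.5, 0],
  [0.62, 9.3, 0, 4.2, 0, -4.5, 0],
  [0.62, 9.6, 0, 3.4, 0, -4.5, 0],
  [0.62, 9.8, 0, 2.7, 0, -4.5, 0],
  [0.62, 10, 0, 1.9, 0, -4.5, 0],
  [0.62, 10.1, 0, 1.1, 0, -4.5, 0],
  [0.62, 0, 0, 0, 0, 0, 0],
  [0.62, 0, 0, 0, 0, 0, 0],
])

```text
time: 7.0
tool_pos: [0.634, -0.0854, 0.1605]
tool_rot: [-0.608, 0.609, -0.36, 0.36]
contact_force: [0.5, 0.3, -0.5]
gripper_width: 0.186
```

```bash
cat >> h.py <<'E'
def footnear(x,y,save):
    """centre of the grey ring nearest a tray point, from the wrist picture"""
    c,T=wcal(); im=manip.grab_frame('wrist'); cv2.imwrite(save,im); Ti=np.linalg.inv(T)
    u,v=cv2.projectPoints(t2w(x,y,.102)[None],cv2.Rodrigues(Ti[:3,:3])[0],Ti[:3,3],c['mtx'],c['distortion'])[0][0,0]
    hs=cv2.cvtColor(im,cv2.COLOR_BGR2GRAY).astype(int); b=im.astype(int)
    ring=((hs>85)&(hs<165)&(b[:,:,0]-b[:,:,2]<0)).astype(np.uint8)
    n,l,st,ce=cv2.connectedComponentsWithStats(ring); ok=[i for i in range(1,n) if st[i,4]>60]
    ok.sort(key=lambda i:np.hypot(*(ce[i]-[u,v])))
    for i in ok[:2]:
        x0,y0,w,h,a=st[i]; q=(x0+w/2-.5,y0+h/2-.5); print("exp",(round(u),round(v)),"ring",q,w,h,a,"tray",w2t(wpix([q],[.102],c,T)[0]).round(1))
E
python3 -c "
from h import *
where(); footnear(49.5,-6.3,'pics/w5.png'); path([(73,-30,.113,45,4)])"
```

```text
t 7.0 tcp tray [ 73.  -29.9] z 0.1605 deg 44.7 F [ 0.5  0.3 -0.5] w 0.186
exp (321, 174) ring (np.float64(319.5), np.float64(173.5)) 36 36 736 tray [48.8 -6.5]
exp (321, 174) ring (np.float64(321.5), np.float64(326.5)) 54 44 1228 tray [121.4 -78.1]
4 rows: [0.1, 11.9, -0.1, 0.0, -0.1, -0.0]
```

apply_moves([
  [0.62, 0, 12, 0, 0, -0.2, 0],
  [0.62, 0, 12, 0, 0, 0, 0],
  [0.62, 0, 12, 0, 0, 0, 0],
  [0.62, 0, 11, 0, 0, 0, 0],
  [0.62, -4, 0, 0, 0, 0, 0],
  [0.62, -6, 0, 0, 0, 0, 0],
  [0.62, -7, 0, 0, 0, 0, 0],
  [0.62, -8, 0, 0, 0, 0, 0],
  [0.62, -8, 0, 0, 0, 0, 0],
  [0.62, -8, 0, 0, 0, 0, 0],
  [0.62, -8, 0, 0, 0, 0, 0],
  [0.62, -8, 0, 0, 0, 0, 0],
  [0.62, -7, 0, 0, 0, 0, 0],
  [0.62, -6, 0, 0, 0, 0, 0],
  [0.62, -5, 0, 0, 0, 0, 0],
  [0.62, -3, 0, 0, 0, 0, 0],
  [0.62, -1, 0, 0, 0, 0, 0],
  [0.62, 0, 0, 0, 0, 0, 0],
])

```text
time: 8.85
tool_pos: [0.5959, -0.0155, 0.1135]
tool_rot: [0.61, -0.61, 0.358, -0.358]
contact_force: [-0.1, 0.5, -0.3]
gripper_width: 0.189
```

```bash
python3 -c "
from h import *
where(); footnear(-.5,43.7,'pics/w6.png')
path([(20,23,.113,45,1),(0,15,.113,0,6)])"
```

```text
t 8.85 tcp tray [17.2 26.7] z 0.1135 deg 45.1 F [-0.1  0.5 -0.3] w 0.189
exp (319, 213) ring (np.float64(320.5), np.float64(211.5)) 48 46 1337 tray [-0.8 44.6]
exp (319, 213) ring (np.float64(148.0), np.float64(212.0)) 49 45 1187 tray [-54.3  -9.3]
1 rows: [4.6, 0.5, -0.7, 0.0, 0.1, -0.0]
6 rows: [[-1.4, 0.0, -3.3, -0.0, 7.5, -0.0], [-1.0, 0.0, -3.5, -0.0, 7.5, -0.0], [-0.5, 0.0, -3.6, -0.0, 7.5, -0.0], [-0.0, 0.0, -3.6, -0.0, 7.5, -0.0], [0.4, 0.0, -3.6, -0.0, 7.5, -0.0], [0.9, 0.0, -3.5, -0.0, 7.5, -0.0]]
```

```bash
python3 -c "
from h import *
path([(21.1,22.7,.113,45,2),(-.8,13,.113,0,6),(-1,67,.113,0,10)])"
```

```text
2 rows: [2.8, 0.2, -0.1, 0.0, 0.0, -0.0]
6 rows: [[-1.4, 0.0, -3.7, -0.0, 7.5, -0.0], [-0.9, 0.0, -3.9, -0.0, 7.5, -0.0], [-0.4, 0.0, -4.0, -0.0, 7.5, -0.0], [0.1, 0.0, -4.0, -0.0, 7.5, -0.0], [0.6, 0.0, -3.9, -0.0, 7.5, -0.0], [1.1, 0.0, -3.8, -0.0, 7.5, -0.0]]
10 rows: [-5.4, 0.0, -0.0, 0.0, 0.0, 0.0]
```

apply_moves([
  [0.62, 2.8, 0.2, 0, 0, 0, 0],
  [0.62, 2.8, 0.2, 0, 0, 0, 0],
  [0.62, -1.4, 0, -3.7, 0, 7.5, 0],
  [0.62, -0.9, 0, -3.9, 0, 7.5, 0],
  [0.62, -0.4, 0, -4, 0, 7.5, 0],
  [0.62, 0.1, 0, -4, 0, 7.5, 0],
  [0.62, 0.6, 0, -3.9, 0, 7.5, 0],
  [0.62, 1.1, 0, -3.8, 0, 7.5, 0],
  [0.62, 0, 0, 0, 0, 0, 0],
  [0.62, -4, 0, 0, 0, 0, 0],
  [0.62, -6, 0, 0, 0, 0, 0],
  [0.62, -6, 0, 0, 0, 0, 0],
  [0.62, -6, 0, 0, 0, 0, 0],
])

```text
time: 10.2
tool_pos: [0.5814, -0.0021, 0.1132]
tool_rot: [0.426, -0.426, 0.564, -0.564]
contact_force: [0.3, 0.8, 0.2]
gripper_width: 0.192
```

```bash
python3 -c "
from h import *
where(); p,_=pose(); q=w2t(p); footnear(q[0],q[1]+25,'pics/w7.png')
path([(-1,67,.113,0,6)])"
```

```text
t 10.2 tcp tray [-0.4 35.7] z 0.1132 deg 0.1 F [0.3 0.8 0.2] w 0.192
exp (322, 212) ring (np.float64(320.5), np.float64(212.0)) 48 45 1352 tray [-1.1 60.8]
exp (322, 212) ring (np.float64(78.0), np.float64(236.5)) 53 44 1316 tray [-109.6   49.1]
6 rows: [-5.1, 0.0, -0.1, -0.0, 0.0, -0.0]
```

apply_moves([
  [0.62, -6, 0, 0, 0, 0, 0],
  [0.62, -6, 0, -0.2, 0, 0, 0],
  [0.62, -6, 0, -0.2, 0, 0, 0],
  [0.62, -5, 0, -0.2, 0, 0, 0],
  [0.62, -4, 0, 0, 0, 0, 0],
  [0.62, -3, 0, 0, 0, 0, 0],
  [0.62, -1, 0, 0, 0, 0, 0],
  [0.62, 0, 0, 0, 0, 0, 0],
  [0.62, 0, 0, 0, 0, 0, 0],
])

```text
time: 11.15
tool_pos: [0.589, 0.0272, 0.1132]
tool_rot: [0.426, -0.426, 0.564, -0.564]
contact_force: [1.0, 0.3, 0.3]
gripper_width: 0.187
```

```bash
python3 -c "
from h import *
where()
im=manip.grab_frame('wrist'); cv2.imwrite('pics/w8.png',im)
path([(-1,40,.113,0,2),(-1,40,.16,0,2),(-78,-32,.16,-45,10)])"
```

```text
t 11.15 tcp tray [-1.2 65.9] z 0.1132 deg 0.1 F [1.  0.3 0.3] w 0.187
2 rows: [12.9, 0.1, 0.1, 0.0, 0.0, 0.0]
2 rows: [0.0, -23.5, 0.0, 0.0, 0.0, 0.0]
10 rows: [[7.2, 0.0, -7.7, 0.0, 4.5, 0.0], [7.8, 0.0, -7.1, 0.0, 4.5, 0.0], [8.3, 0.0, -6.5, 0.0, 4.5, 0.0], [8.8, 0.0, -5.8, 0.0, 4.5, 0.0], [9.2, 0.0, -5.1, 0.0, 4.5, 0.0], [9.6, 0.0, -4.4, 0.0, 4.5, 0.0], [9.9, -0.0, -3.6, 0.0, 4.5, 0.0], [10.2, 0.0, -2.8, 0.0, 4.5, 0.0], [10.4, 0.0, -2.0, 0.0, 4.5, 0.0], [10.5, 0.0, -1.2, 0.0, 4.5, 0.0]]
```

View pics/w8.png

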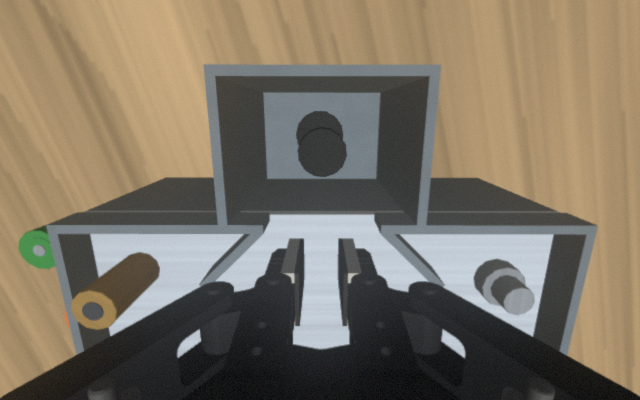

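Foot 2 has dropped on top of foot 1 in the slot, at (322,152). The standoff and nut are unmoved. Now the third foot, at tray (-54, -9).

apply_moves([
  [0.62, 13, 0, 0, 0, 0, 0],
  [0.62, 13, 0, 0, 0, 0, 0],
  [0.62, 0, -23.5, 0, 0, 0, 0],
  [0.62, 0, -23.5, 0, 0, 0, 0],
  [0.62, 7.2, 0, -7.7, 0, 4.5, 0],
  [0.62, 7.8, 0, -7.1, 0, 4.5, 0],
  [0.62, 8.3, 0, -6.5, 0, 4.5, 0],
  [0.62, 8.8, 0, -5.8, 0, 4.5, 0],
  [0.62, 9.2, 0, -5.1, 0, 4.5, 0],
  [0.62, 9.6, 0, -4.4, 0, 4.5, 0],
  [0.62, 9.9, 0, -3.6, 0, 4.5, 0],
  [0.62, 10.2, 0, -2.8, 0, 4.5, 0],
  [0.62, 10.4, 0, -2, 0, 4.5, 0],
  [0.62, 10.5, 0, -1.2, 0, 4.5, 0],
  [0.62, 0, 0, 0, 0, 0, 0],
  [0.62, 0, 0, 0, 0, 0, 0],
])

```text
time: 12.8
tool_pos: [0.4879, -0.0466, 0.1603]
tool_rot: [-0.178, 0.178, -0.684, 0.684]
contact_force: [0.4, -0.3, 0.6]
gripper_width: 0.193
```

```bash
python3 -c "
from h import *
where(); footnear(-54,-9,'pics/w9.png'); path([(-77.5,-32.3,.113,-45,4),(-1.1-17.7,44.1-17.7,.113,-45,11)])"
```

```text
t 12.8 tcp tray [-78.1 -32.8] z 0.1603 deg -44.9 F [ 0.4 -0.3  0.6] w 0.193
exp (322, 172) ring (np.float64(322.5), np.float64(171.5)) 36 36 706 tray [-53.7  -8.8]
exp (322, 172) ring (np.float64(169.5), np.float64(136.0)) 36 37 790 tray [-99.8  65.3]
4 rows: [-0.1, 11.8, 0.0, -0.0, 0.0, -0.0]
11 rows: [-7.5, -0.0, 0.0, 0.0, 0.0, 0.0]
```

apply_moves([
  [0.62, 0, 12, 0, 0, 0, 0],
  [0.62, 0, 12, 0, 0, 0, 0],
  [0.62, 0, 12, 0, 0, 0, 0],
  [0.62, 0, 11, 0, 0, 0, 0],
  [0.62, -4, 0, 0, 0, 0, 0],
  [0.62, -6, 0, 0, 0, 0, 0],
  [0.62, -7, 0, 0, 0, 0, 0],
  [0.62, -8, 0, 0, 0, 0, 0],
  [0.62, -8, 0, 0, 0, 0, 0],
  [0.62, -8, 0, 0, 0, 0, 0],
  [0.62, -8, 0, 0, 0, 0, 0],
  [0.62, -8, 0, 0, 0, 0, 0],
  [0.62, -8, 0, 0, 0, 0, 0],
  [0.62, -7, 0, 0, 0, 0, 0],
  [0.62, -5, 0, 0, 0, 0, 0],
  [0.62, -4, 0, 0, 0, 0, 0],
  [0.62, -2, 0, 0, 0, 0, 0],
  [0.62, -1, 0, 0, 0, 0, 0],
  [0.62, 0, 0, 0, 0, 0, 0],
])

```text
time: 14.75
tool_pos: [0.5614, -0.005, 0.1132]
tool_rot: [0.178, -0.178, 0.684, -0.684]
contact_force: [-0.4, -0.2, 0.5]
gripper_width: 0.192
```

```bash
python3 -c "
from h import *
where(); footnear(-1.1,44.1,'pics/w10.png')
path([(-1-21.9,44.5-21.9,.113,-45,2),(-1,13,.113,0,6)])"
```

```text
t 14.75 tcp tray [-18.9  27.3] z 0.1132 deg -44.9 F [-0.4 -0.2  0.5] w 0.192
exp (324, 212) ring (np.float64(321.0), np.float64(212.0)) 47 45 1292 tray [-1.9 45.2]
exp (324, 212) ring (np.float64(326.0), np.float64(29.0)) 109 59 3298 tray [50.8 95.3]
2 rows: [3.1, 0.1, 0.2, 0.0, 0.0, -0.0]
6 rows: [[-1.4, 0.0, 3.7, 0.0, -7.5, 0.0], [-1.0, 0.0, 3.9, 0.0, -7.5, 0.0], [-0.4, -0.0, 4.0, 0.0, -7.5, 0.0], [0.1, 0.0, 4.0, 0.0, -7.5, 0.0], [0.6, -0.0, 3.9, 0.0, -7.5, 0.0], [1.1, 0.0, 3.8, 0.0, -7.5, 0.0]]
```

apply_moves([
  [0.62, 3, 0.1, 0, 0, 0, 0],
  [0.62, 3, 0.1, 0, 0, 0, 0],
  [0.62, -1.4, 0, 3.6, 0, -7.5, 0],
  [0.62, -1, 0, 3.8, 0, -7.5, 0],
  [0.62, -0.4, 0, 3.9, 0, -7.5, 0],
  [0.62, 0.1, 0, 3.9, 0, -7.5, 0],
  [0.62, 0.6, 0, 3.8, 0, -7.5, 0],
  [0.62, 1.1, 0, 3.7, 0, -7.5, 0],
  [0.62, 0, 0, 0, 0, 0, 0],
  [0.62, -4, 0, 0, 0, 0, 0],
  [0.62, -6, 0, 0, 0, 0, 0],
  [0.62, -6, 0, 0, 0, 0, 0],
  [0.62, -6, 0, 0, 0, 0, 0],
])

```text
time: 16.1
tool_pos: [0.5802, -0.001, 0.113]
tool_rot: [0.426, -0.426, 0.564, -0.564]
contact_force: [0.6, -0.3, -0.0]
gripper_width: 0.19
```

```bash
python3 -c "
from h import *
where(); p,_=pose(); q=w2t(p); footnear(q[0],q[1]+25,'pics/w11.png')
path([(-1,67,.113,0,6)])"
```

```text
t 16.1 tcp tray [-1.9 36.4] z 0.113 deg 0.1 F [ 0.6 -0.3 -0. ] w 0.19
exp (322, 212) ring (np.float64(320.5), np.float64(212.0)) 48 45 1359 tray [-2.6 61.6]
exp (322, 212) ring (np.float64(80.0), np.float64(239.0)) 49 45 1323 tray [-110.2   48.9]
6 rows: [-5.0, 0.0, 0.2, -0.0, 0.0, -0.0]
```

Push the third foot through, then back off and lift clear.

apply_moves([
  [0.62, -6, 0, 0.3, 0, 0, 0],
  [0.62, -6, 0, 0.3, 0, 0, 0],
  [0.62, -6, 0, 0.3, 0, 0, 0],
  [0.62, -5, 0, 0.2, 0, 0, 0],
  [0.62, -4, 0, 0, 0, 0, 0],
  [0.62, -3, 0, 0, 0, 0, 0],
  [0.62, -1, 0, 0, 0, 0, 0],
  [0.62, 0, 0, 0, 0, 0, 0],
  [0.62, 0, 0, 0, 0, 0, 0],
  [0.62, 0, 0, 0, 0, 0, 0],
])

```text
time: 17.15
tool_pos: [0.5896, 0.0277, 0.113]
tool_rot: [0.426, -0.426, 0.564, -0.564]
contact_force: [-0.2, 0.3, 0.4]
gripper_width: 0.191
```

```bash
python3 -c "
from h import *
where()
im=manip.grab_frame('wrist'); cv2.imwrite('pics/w12.png',im)"
```

```text
t 17.15 tcp tray [-0.7 66.6] z 0.113 deg 0.1 F [-0.2  0.3  0.4] w 0.191
```

View pics/w12.png

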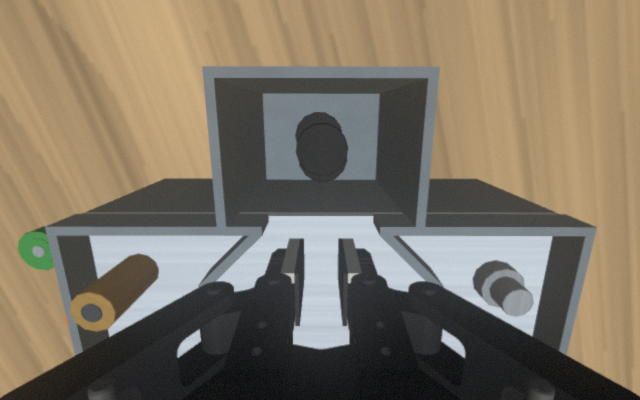

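All three are stacked on the slot floor, with the top one at (322,152). Back off and lift clear.

apply_moves([
  [0.62, 13, 0, 0, 0, 0, 0],
  [0.62, 13, 0, 0, 0, 0, 0],
  [0.62, 0, -30, 0, 0, 0, 0],
  [0.62, 0, -35, 0, 0, 0, 0],
  [0.62, 0, -35, 0, 0, 0, 0],
  [0.62, 20, -35, 0, 0, 0, 0],
  [0.62, 20, 0, 0, 0, 0, 0],
  [0.62, 0, 0, 0, 0, 0, 0],
  [0.62, 0, 0, 0, 0, 0, 0],
])

```text
time: 18.1
tool_pos: [0.571, -0.0364, 0.2474]
tool_rot: [0.426, -0.426, 0.565, -0.564]
contact_force: [0.5, 0.2, 0.2]
gripper_width: 0.19
```

```bash
python3 -c "
from h import *
where()
im=manip.grab_frame('wrist'); s=manip.grab_frame('scene')
cv2.imwrite('pics/end.png',np.vstack([im[:260],s[80:350]]))"
```

```text
t 18.1 tcp tray [-1.  -0.2] z 0.2474 deg -0.0 F [0.5 0.2 0.2] w 0.19
```

View pics/end.png

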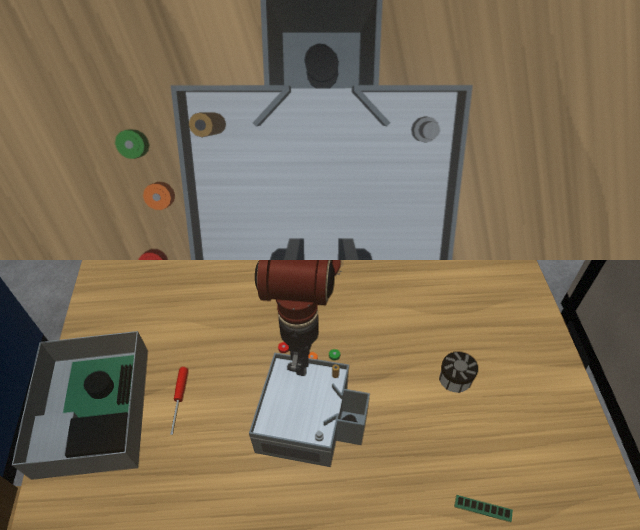

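The deck is clear of feet and all three lie in the slot at (322,65). The standoff (202,125), nut (425,129), cooler, screwdriver and coloured rings are where they were.

```bash
python3 -c "
from plant import manip
print(manip.job_done())"
```

```text
the job is handed in; nothing more can be done
None
```

All three black feet are through the gate and lying in the slot, and the job was handed in at about 18 s on the robot's clock.

I pushed each foot with two nearly shut fingertips held about 4 mm above the deck: the middle foot first, then the +x one, then the -x one. Each had dropped before I started the next.

- **Feet:** the last pictures show an empty deck and the three feet stacked on the slot floor.
- **Other things:** the standoff, thumb nut, cooler, screwdriver and coloured rings look unmoved by eye. I did not measure their positions again.
- **Force:** the readings at the end of each move never exceeded about 1 N. I did not check the readings during the moves.
- **Disagreement:** the top and wrist cameras differed by 2–4 mm on where the tray and feet were. I used the wrist values, and they held at every check during the pushes.
- **Orientation:** at least the first foot landed upside down in the slot; the task does not say which way up they should lie.

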